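Pack the domino box and hold the lid ready over the tray

ROBOT

A 7-joint arm with a two-finger parallel gripper is mounted at the origin on the work surface. World frame = base frame: x ahead of the robot, y to its left, z up, the work surface at z = 0. Lengths are in mm, angles in rad, forces in N, time in s.
With the tool pointing down it reaches from about 350 to 900 mm from the base axis. Payload 7.2 kg.
Tool frame: the origin (TCP) lies on the mounting face of the last link; the fingertips stand tcp_to_tips ahead of it and the grasp point (between the pads) lies 155 mm ahead of it (tcp_to_tips is the distance from the TCP to the fingertips, in mm); z points along the fingers, y is the line along which they close (so a half turn about z gives the same grasp; the last joint's range is limited). The gripper opens to 85 mm and grips with 20 to 120 N. Pads are 22 mm wide; open, the fingers measure 114 mm over their backs; the gripper's body (76 mm by 85 mm) begins 54 mm behind the grasp point. The pads swing forward as they close: fully open they stand 13 mm farther back than shut.
Start: joints at [1.167, 0.411, -0.013, 1.596, 0.006, 1.134, -0.082], TCP at [205.939, -590.095, 404.697] pointing down, gripper open.
Joint ranges: [-2.95, 2.95], [-0.29, 1.99], [-1.47, 1.44], [0.14, 2.54], [-1.03, 4.17], [0.13, 1.85], [-2.86, 2.86]. Speed limits (rad/s): [2.39, 2.39, 3.01, 3.01, 3.14, 3.14, 3.14].

INTERFACE

Orientations are given as a 3x3 rotation matrix whose columns are the frame's x, y, z axes.
In Python, from station import * gives the robot as it stands.
- The arm moves only by the shell command python3 -m inch 'ROWS' [OPENING] [FORCE]. ROWS is a JSON object of lists of equal length, an entry for each row: "translation": the shift along the tool's x, y, z in mm, a list of three; "spin": the turn about the tool's z in rad. In form: {"translation": [[x, y, z], ...], "spin": [spin, ...]}. A call has 1 to 12 rows; each row shifts and turns the commanded pose from where the row before left it, along the tool's axes as they then stand; what a row does not reach is not made up. A row lasts 1/10 s, in which the tool goes at most 50 mm and 8.59 degrees, less where a joint would pass 70% of its speed; a pose out of reach is approached as far as the arm can. A call with a gripper value outside its range is refused whole. OPENING is the finger opening in mm, from 0 to 85.4, set as the call begins (- or left out, the last holds). The fingers move at their own pace and stop on an object; FORCE is the grip in N (left out, the last holds). Time passes only in rows, so rows that do not move let the fingers close. It gives the time, the measured TCP pose, the force, the opening and the grip force at its end, in the units of the state.
- sense(): the state, without advancing time (a new reading comes with each control period).
- grab_frame(name): name is "scene" or "top" or "wrist"; returns the picture (420x560x3 uint8, red, green, blue); there is no depth.
- get_calibration(name): a dict with "camera_matrix" (3x3 intrinsics, pixels), "extrinsics" (4x4, takes a point from camera to world coordinates). Camera axes: x right, y up, looking along -z (the intrinsics and any distortion apply to the point x, -y, -z); pixel columns grow to the right and rows downward; lengths in mm; the calibration is good to about 2 mm. A picture is of the moment at which its call begins: read the wrist's pose just before it. get_calibration takes no time and is no camera call; for the wrist camera it gives the pose at the moment of the call.
- finish_job(): hands the job in; it is judged then, once.
Trained networks look in the newest picture that a camera, given by its name, has taken for a name from the list of things; names that differ only in an ending like _2 or _b are one class to them, and where a whole thing is asked for, a point or a joint stands for the part that bears it (a point fixed in the world has none). Each returns a list of dicts, best first, with "conf" (0 to 1); they miss things now and then, are a little off and sometimes report something else, mostly with a low value. They report only what shows in the picture. A call takes as long as a camera call. They do not tell look-alikes from the thing itself.
- masks_of(camera, query): "region" (420x560 bool, what is visible of it) and "box" ([centre column, centre row, width, height] in pixels, round what is visible of it).
The state is a dict: "clock": time; "qpos": joint angles; "dq": joint speeds; "effort": joint torques, N m; "ee_pos": TCP position; "tcp_rot": TCP orientation; "force": force on the tool from outside, world axes, zero at the start; "wrist_torque": the same for the moment, N m; "width": finger opening in mm; "gripper_force": force on a finger pad.
Only numpy, scipy, OpenCV 4.12 (cv2) and the standard library are available. Lean on these libraries where they do the work, as an engineer would, in place of code of your own. Each camera call takes 0.05 s, during which the arm holds its last target. There are 200 camera calls.

TASK

Set the small domino box gently down into the tray's green-floored pocket so that it lies flat and fully home, and let go of it. Then take the tray's lid by its dark handle, carry it over the top of the rack, and finish still holding it level and square about a centimetre above the tray's rim, lined up with it and not touching, so that the contents can be checked before it is closed; the lid must never touch the tray. Leave the rack and its boxes, the canister, the dice cup and the cribbage board where they are.

Things in the scene. Friction and masses are not known exactly. Their poses are not given: they have to be found in the camera images.
- domino_box: small slim pale-oak domino box, closed and solid, 90 x 40 x 30 mm (x, y, z), about 0.12 kg, lying flat and loose on the shelf in front of the rack (on the robot's side). Origin at the centre of its underside, x along its length, z up. It fits the pocket either way round.
- tray: fixed oak games-set tray, 150 x 100 x 24 mm (x, y, z), standing on the shelf left or right of the rack. Origin at the centre of its underside, x along its length, z up. In the middle of its flat top is one pocket, 94 x 44 mm (long along x) and 10 mm deep, with a green floor; a seated domino box stands 20 mm proud of the rim.
- tray_pocket (a point): centre of the pocket's green floor, 14 mm above the tray's underside; axes as the tray
- tray_rim (a point): centre of the tray's flat top (rim) plane, 24 mm above the tray's underside; axes as the tray
- lid: loose oak lift-off lid, about 0.16 kg, right way up on the shelf across the rack from the tray: hollow cap 150 x 100 x 30 mm, walls 6 mm, open below, 24 mm deep inside. On its top centre a dark walnut bar handle 50 mm long (x), 18 mm thick (y), 34 mm high. Origin: centre of its lower edge plane, x along length, z up. Shut, it stands on the tray rim, outlines flush, either way round.
- lid_handle (a point): centre of the top face of the lid's handle, 64 mm above the lid's lower edge
- rack: fixed dark wooden rack, 170 x 112 mm (x, y) and 55 mm high, between tray and lid; the two boxes in it reach 90 mm above the shelf. Origin at the centre of its underside, z up.
- rack_box_a: slim oak domino box 150 x 40 x 78 mm (x, y, z) standing on edge loose in the rack's slot at -y of the rack. Origin at the centre of its underside, 12 mm above the shelf.
- rack_box_b: as rack_box_a, in the slot at +y of the rack.
- canister: dented round tin canister with a screw lid, 92 mm across, 114 mm high, loose on the shelf to the left. Origin at the centre of its underside.
- dice_cup: red plastic dice shaker cup, 76 mm across, 95 mm high, loose on the shelf to the left. Origin at the centre of its underside.
- crib_board: walnut cribbage board, 70 x 250 x 25 mm (x, y, z), loose, lying flat to the right, along the shelf edge. Origin at the centre of its underside.
There are look-alikes about, which are no part of the job. What is shaped like the domino_box but blue or yellow is not meant.

How it is judged (in metres and radians):
On the way, in this order (a step that is already met when the one before it is completed fails the run):
1. the small domino box lies flat and fully home in the pocket, let go (z of domino_box in the frame of tray_pocket below 0.002 m and x of domino_box in the frame of tray_pocket between -0.005 and 0.005 m and y of domino_box in the frame of tray_pocket between -0.005 and 0.005 m and angle between domino_box's own z axis and vertical below 0.04 rad and angle between the x axis of domino_box and the x axis of tray, either way round below 0.08 rad and contact force between domino_box and the fingers below 0.1 N), for 0.2 s.
2. the held lid passes over the rack, its lower edge above the tops of the boxes in it (y of lid in the frame of rack between -0.05 and 0.05 m and x of lid in the frame of rack between -0.16 and 0.16 m and z of lid in the frame of rack above 0.092 m and contact force between lid and the fingers above 0.5 N), for 0.02 s.
At the end, for the whole second after the job is handed in: Lid held still, lower edge 3-20 mm above the tray rim, within 6 mm and 0.08 rad of it, level to 0.07, touching neither tray nor box; domino box let go, home in the pocket (2 mm high, 5 mm, 0.08 rad, level to 0.04); canister, cup, board and rack boxes within 2 cm of their starts (all of step 1 and z of lid in the frame of tray_rim between 0.003 and 0.02 m and x of lid in the frame of tray_rim between -0.006 and 0.006 m and y of lid in the frame of tray_rim between -0.006 and 0.006 m and angle between the x axis of lid and the x axis of tray, either way round below 0.08 rad and angle between lid's own z axis and vertical below 0.07 rad and contact force between lid and tray below 0.05 N and contact force between lid and domino_box below 0.05 N and contact force between lid and the fingers above 1 N and linear speed of lid below 0.02 m/s and angular speed of lid below 0.15 rad/s and distance of each of canister, dice_cup, crib_board, rack_box_a, rack_box_b from where it was at the start of the episode below 0.02 m); the arm keeps its last pose, push and grip.
It fails at once if the canister, dice cup or cribbage board is moved more than 2 cm or tipped (distance of any of canister, dice_cup, crib_board from where it was at the start of the episode above 0.02 m or angle between any of canister, dice_cup, crib_board's own z axis and vertical above 0.3 rad).
It fails at once if a domino box in the rack is moved more than 2 cm or tipped (distance of any of rack_box_a, rack_box_b from where it was at the start of the episode above 0.02 m or angle between any of rack_box_a, rack_box_b's own z axis and vertical above 0.3 rad).
It fails at once if the lid touches the tray or knocks the rack (contact force between lid and tray above 0.5 N or contact force between lid and rack above 2 N).
It fails at once if the small domino box is dropped or thrown into the tray (faster than 0.4 m/s over its pocket) (horizontal distance between domino_box and tray_pocket below 0.03 m and z of domino_box in the frame of tray_pocket below 0.03 m and linear speed of domino_box above 0.4 m/s).
It also fails if it takes over 64 s, if anything falls off the work surface, if the arm or the gripper's body presses on something with over 40 N, if the wrist force passes 120 N, or if a joint passes its speed limit or range.

## Working session

There is one attempt and no reset: what is moved stays moved. The work goes in short steps, Python scripts to look and compute and a shell command to move; the robot and the scene stay as the last step left them, time stands still between calls to the robot, and variables do not carry over. Pictures are saved under pics/ and viewed, at most 10 in all, crops included, and the job is handed in when it is done.

```bash
mkdir -p pics; ls; python3 - <<'E'
from station import *
import cv2,numpy as np
s=sense(); print({k:np.round(v,3).tolist() if not isinstance(v,(int,float)) else v for k,v in s.items()})
for c in ["scene","top"]:
    im=grab_frame(c); cv2.imwrite(f"pics/{c}0.png",im[:,:,::-1])
    k=get_calibration(c); print(c,np.round(k["camera_matrix"],1).tolist(),np.round(k["extrinsics"],3).tolist(),k.keys())
    for n in ["domino_box","tray","lid","lid_handle","rack","canister","dice_cup","crib_board","tray_pocket"]:
        try:
            print(n,[(round(d["conf"],2),np.round(d["box"]).astype(int).tolist(),int(d["region"].sum())) for d in masks_of(c,n)])
        except Exception as e: print(n,e)
a=cv2.imread("pics/scene0.png");b=cv2.imread("pics/top0.png")
E
```

```text
pics
{'clock': 0.0, 'qpos': [1.167, 0.412, -0.013, 1.597, 0.006, 1.134, -0.082], 'dq': [0.001, 0.0, 0.001, 0.001, -0.001, -0.0, 0.001], 'effort': [0.0, -60.062, 0.682, -29.941, 0.014, 0.011, -0.0], 'ee_pos': [205.866, -589.875, 403.828], 'tcp_rot': [[0.944, 0.33, -0.001], [0.33, -0.944, 0.002], [-0.0, -0.002, -1.0]], 'force': [0.284, -0.815, -0.146], 'wrist_torque': [0.025, 0.004, -0.006], 'gripper_force': 0.0, 'width': 85.23001310812894}
scene [[407.9, 0.0, 272.1], [0.0, 407.9, 204.3], [0.0, 0.0, 1.0]] [[0.349, -0.645, 0.68, 1296.098], [0.937, 0.255, -0.238, -240.03], [-0.02, 0.72, 0.694, 845.853], [0.0, 0.0, 0.0, 1.0]] dict_keys(['camera_matrix', 'extrinsics'])
domino_box [(0.9, [250, 208, 28, 26], 522), (0.73, [290, 196, 26, 17], 474)]
tray [(0.57, [176, 256, 59, 56], 1997)]
lid [(0.7, [363, 210, 55, 48], 1757)]
lid_handle [(0.83, [364, 211, 55, 49], 1687)]
rack [(0.78, [277, 262, 70, 67], 865)]
canister [(0.77, [423, 187, 38, 44], 1447)]
dice_cup [(0.78, [397, 158, 28, 38], 795)]
crib_board [(0.94, [94, 278, 109, 50], 2803)]
tray_pocket [(0.93, [175, 255, 64, 61], 2017)]
top [[503.0, 0.0, 279.6], [0.0, 503.0, 207.7], [0.0, 0.0, 1.0]] [[-0.003, 0.993, -0.12, 369.309], [-1.0, -0.002, 0.014, 15.612], [0.014, 0.12, 0.993, 1314.729], [0.0, 0.0, 0.0, 1.0]] dict_keys(['camera_matrix', 'extrinsics'])
domino_box [(0.77, [241, 227, 39, 18], 557), (0.69, [351, 268, 42, 21], 587), (0.64, [289, 226, 30, 37], 567), (0.35, [287, 147, 45, 69], 945)]
tray [(0.89, [376, 194, 49, 66], 2251), (0.53, [287, 148, 47, 68], 813)]
lid [(0.91, [173, 181, 52, 61], 2358)]
lid_handle [(0.84, [173, 180, 47, 65], 2376)]
rack [(0.98, [288, 148, 45, 70], 896)]
canister [(0.73, [98, 172, 50, 43], 1568)]
dice_cup [(0.87, [91, 227, 43, 37], 980)]
crib_board [(0.59, [453, 193, 99, 30], 2585)]
tray_pocket [(0.7, [379, 196, 55, 67], 2292)]
```

```bash
python3 - <<'E'
import cv2
b=cv2.imread("pics/top0.png")
cv2.imwrite("pics/top0c.png",cv2.resize(b[100:320,60:360+160],(800,383),interpolation=cv2.INTER_CUBIC))
E
```

```text
(no output)
```

View pics/top0c.png

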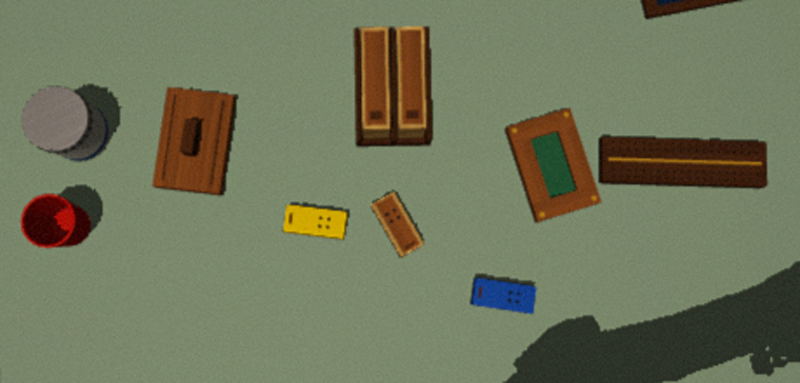

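The crop shows three boxes of domino shape: yellow at full-frame (241,227), oak at (289,228) and blue at (351,268). The pale-oak one at (289,228) is the one meant, since the others are the excluded colours. The lid is on the left at (173,181), and the green-pocket tray on the right at (376,194).

```bash
cat > h.py <<'E'
from station import *
import cv2,numpy as np
def back(k,uv,z):
    K,E=np.array(k["camera_matrix"]),np.array(k["extrinsics"])
    uv=np.atleast_2d(np.asarray(uv,float))
    d=np.c_[uv,np.ones(len(uv))]@np.linalg.inv(K).T
    d=d*[1,-1,-1]@E[:3,:3].T
    t=(z-E[2,3])/d[:,2]
    return E[:3,3]+t[:,None]*d
def proj(k,P):
    K,E=np.array(k["camera_matrix"]),np.array(k["extrinsics"])
    c=(np.atleast_2d(P)-E[:3,3])@E[:3,:3]*[1,-1,-1]
    c=c@K.T
    return c[:,:2]/c[:,2:]
def rect(k,region,z):
    """min-area rectangle of a mask on plane z: centre x,y, long, short, yaw of long side"""
    c=max(cv2.findContours(region.astype(np.uint8),0,2)[0],key=cv2.contourArea)[:,0]
    P=back(k,c,z)[:,:2].astype(np.float32)
    b=cv2.boxPoints(cv2.minAreaRect(P)); e=[b[1]-b[0],b[2]-b[1]]; e.sort(key=np.linalg.norm)
    y=np.arctan2(e[1][1],e[1][0]); y=(y+np.pi/2)%np.pi-np.pi/2
    return np.round([*b.mean(0),np.linalg.norm(e[1]),np.linalg.norm(e[0]),y],3).tolist()
def tool():
    s=sense(); R=np.array(s["tcp_rot"]); 
    return np.array(s["ee_pos"]),R,s
def rel(p,yaw):
    """what tool has to move (tool axes, mm, before spin) to world point p and spin so tool y is along yaw (mod pi)"""
    t,R,s=tool()
    d=R.T@(np.asarray(p)-t); g=np.array([np.cos(yaw),np.sin(yaw),0])@R
    sp=np.arctan2(g[1],g[0])-np.pi/2; sp=(sp+np.pi/2)%np.pi-np.pi/2
    return np.round(d,1),round(sp,3)
E
python3 - <<'E'
from h import *
im=grab_frame("top");k=get_calibration("top")
for n,z in [("domino_box",30),("tray",24),("lid",30),("rack",55)]:
    for d in masks_of("top",n): print(n,round(d["conf"],2),rect(k,d["region"],z))
hsv=cv2.cvtColor(im,cv2.COLOR_RGB2HSV)
g=cv2.inRange(hsv,(50,120,30),(85,255,255)).astype(bool); g[:, :330]=0;g[:,430:]=0
print("pocket",rect(k,g,14),g.sum())
d=masks_of("top","lid")[0]["region"]; v=(im.max(2)<60)&d
v2=cv2.morphologyEx(v.astype(np.uint8),cv2.MORPH_OPEN,np.ones((3,3),np.uint8))
print("handle",rect(k,v2,64),v2.sum())
t,R,s=tool();kw=get_calibration("wrist");print(R.T@(np.array(kw["extrinsics"])[:3,3]-t),np.round(R.T@np.array(kw["extrinsics"])[:3,:3],3).tolist(),np.round(kw["camera_matrix"],1).tolist())
import station; print([x for x in dir(station) if 'tip' in x], getattr(station,"tcp_to_tips",None))
print(rel([350,0,400],0))
E
```

```text
domino_box 0.96 [470.68499755859375, -24.1560001373291, 90.1500015258789, 42.10300064086914, 0.5]
domino_box 0.79 [474.55499267578125, 95.9540023803711, 90.69400024414062, 44.18600082397461, 1.4819999933242798]
domino_box 0.75 [367.5069885253906, -178.20599365234375, 93.14900207519531, 41.12799835205078, 1.4210000038146973]
tray 0.83 [560.0460205078125, -256.5450134277344, 149.5590057373047, 105.73500061035156, 0.29100000858306885]
lid 0.78 [597.656005859375, 276.10101318359375, 155.44200134277344, 107.1520004272461, -0.1080000028014183]
rack 0.81 [673.6179809570312, -17.864999771118164, 178.70700073242188, 111.8489990234375, 0.01600000075995922]
pocket [562.25, -261.0090026855469, 90.13200378417969, 39.441001892089844, 0.2930000126361847] 504
handle [595.1729736328125, 265.51300048828125, 49.5369987487793, 11.28600025177002, -0.12800000607967377] 87
[76.59185423 -0.64646607 32.2349254 ] [[-0.0, 0.955, 0.297], [1.0, 0.0, -0.001], [-0.001, 0.297, -0.955]] [[328.1, 0.0, 283.1], [0.0, 328.1, 207.7], [0.0, 0.0, 1.0]]
['tcp_to_tips'] 173.4
(array([ 330.5, -509.6,    4.7]), np.float64(-1.235))
```

```bash
python3 -c "
from h import *
print(rel([470,-24,380],0.5+np.pi/2), R if 0 else '')"
```

```text
(array([ 435.9, -447.4,   24.7]), np.float64(-0.164))
```

```bash
python3 -m inch '{"translation":[[33,-34,2],[33,-34,2],[33,-34,2],[33,-34,2],[33,-34,2],[33,-34,2],[33,-34,2],[33,-34,2],[33,-34,2],[33,-34,2],[33,-34,2],[33,-34,2]],"spin":[0,0,0,0,0,0,0,0,0,0,0,0]}'; python3 -c "
from h import *
print(rel([470,-24,380],0.5+np.pi/2), R if 0 else '')"
```

```text
clock: 2.5
ee_pos: [445.8, -72.6, 381.1]
tcp_rot: [[0.944, 0.329, 0.001], [0.329, -0.944, -0.0], [0.001, 0.001, -1.0]]
force: [0.4, 0.2, -0.4]
width: 85.7
gripper_force: 0.0
(array([ 38.8, -37.9,   1.1]), np.float64(-0.165))
```

```bash
python3 -m inch '{"translation":[[20,-19,0],[19,-19,1],[0,0,0],[0,0,0],[0,0,0]],"spin":[0,0,-0.08,-0.085,0]}'; cat > see.py <<'E'
from h import *
import sys
def look(tag,show=True):
    kw=get_calibration("wrist"); im=grab_frame("wrist")
    cv2.imwrite(f"pics/{tag}.png",im[:,:,::-1]); return kw,im
if __name__=="__main__":
    k,im=look(sys.argv[1]); 
    for a in sys.argv[2:]:
        n,z=a.split(":")
        for d in masks_of("wrist",n): print(n,round(d["conf"],2),np.round(d["box"]).tolist(),rect(k,d["region"],float(z)))
    t,R,s=tool(); print(np.round(t,1),np.round(R,3).tolist())
E
python3 see.py w1 domino_box:30
```

```text
clock: 3.0
ee_pos: [469.7, -25.4, 379.7]
tcp_rot: [[0.876, 0.482, 0.0], [0.482, -0.876, -0.0], [0.0, 0.0, -1.0]]
force: [0.7, 0.3, -0.6]
width: 85.3
gripper_force: 0.0
domino_box 0.92 [172.0, 117.0, 105.0, 93.0] [479.0069885253906, 96.13099670410156, 92.25, 44.09000015258789, 1.444000005722046]
domino_box 0.88 [353.0, 316.0, 76.0, 72.0] [374.06201171875, -171.63699340820312, 103.34200286865234, 50.13999938964844, 1.4270000457763672]
domino_box 0.86 [281.0, 180.0, 44.0, 99.0] [473.7460021972656, -21.790000915527344, 92.89800262451172, 41.516998291015625, 0.5210000276565552]
[469.6 -25.9 379.7] [[0.879, 0.478, 0.0], [0.478, -0.879, -0.0], [0.0, 0.0, -1.0]]
```

View pics/w1.png

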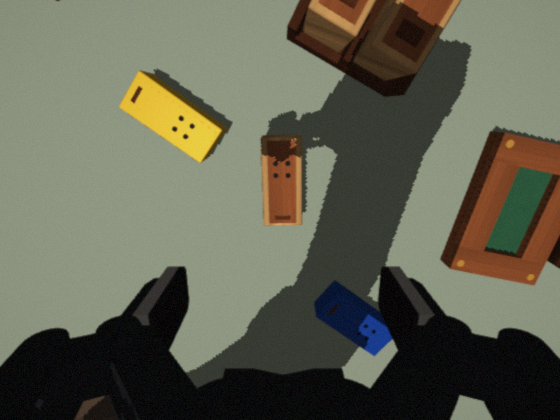

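The wrist view shows the pale-oak box upright at (281,180), yellow at (172,117), blue at (353,316) and the tray on the right at about (510,210). The oak box is confirmed.

```bash
python3 -m inch '{"translation":[[2,-1,40],[2,-1,40],[1,0,40],[0,0,0],[0,0,0]],"spin":[0,0,0.02,0,0]}'; python3 see.py w2 domino_box:30
```

```text
clock: 3.6
ee_pos: [473.2, -21.5, 260.1]
tcp_rot: [[0.887, 0.462, -0.001], [0.462, -0.887, 0.0], [-0.001, -0.001, -1.0]]
force: [0.8, 0.4, 0.3]
width: 85.4
gripper_force: 0.0
domino_box 0.98 [113.0, 134.0, 178.0, 140.0] [479.94500732421875, 95.4489974975586, 93.22000122070312, 48.012001037597656, 1.4420000314712524]
domino_box 0.92 [282.0, 223.0, 67.0, 138.0] [474.2340087890625, -21.051000595092773, 93.29199981689453, 39.88199996948242, 0.5099999904632568]
domino_box 0.76 [364.0, 370.0, 41.0, 32.0] [400.510986328125, -127.03700256347656, 25.70599937438965, 23.243000030517578, 1.5520000457763672]
domino_box 0.47 [536.0, 288.0, 46.0, 123.0] [510.2919921875, -197.11500549316406, 99.23200225830078, 32.39400100708008, 0.7260000109672546]
[474.  -21.5 261.6] [[0.887, 0.462, 0.003], [0.462, -0.887, -0.0], [0.002, 0.002, -1.0]]
```

View pics/w2.png

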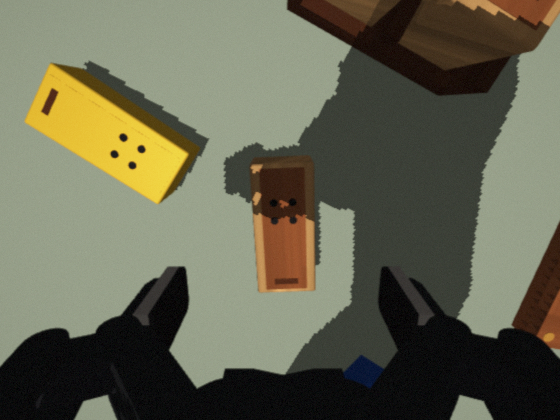

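The oak box is between the fingers at (282,223) and slightly rotated. I'll descend and grip it.

```bash
python3 -m inch '{"translation":[[0,0,25],[0,0,25],[0,0,17],[0,0,8],[0,0,0],[0,0,0]],"spin":[-0.03,0,0,0,0,0]}'; python3 -m inch '{"translation":[[0,0,0],[0,0,0],[0,0,0],[0,0,0],[0,0,0],[0,0,0],[0,0,0],[0,0,0]],"spin":[0,0,0,0,0,0,0,0]}' 0 40
```

```text
clock: 4.3
ee_pos: [473.8, -21.5, 186.0]
tcp_rot: [[0.872, 0.489, 0.002], [0.489, -0.872, -0.0], [0.002, 0.001, -1.0]]
force: [-0.7, 0.6, 1.0]
width: 85.5
gripper_force: 0.0
clock: 5.1
ee_pos: [473.3, -21.6, 185.3]
tcp_rot: [[0.872, 0.489, 0.001], [0.489, -0.872, -0.0], [0.0, 0.001, -1.0]]
force: [-0.5, -0.3, 7.1]
width: 39.1
gripper_force: 39.9
```

```bash
python3 -m inch '{"translation":[[0,0,-20],[0,0,-40],[0,0,-40],[-4,25,-15],[-7,45,0],[-7,45,0],[-7,45,0],[-7,45,0],[-7,45,0],[0,0,0],[0,0,0],[0,0,0]],"spin":[0,0,0,0,0,0,0,0,0,0.109,0.109,0]}'; python3 see.py w3 tray:24 domino_box:145
```

```text
clock: 6.3
ee_pos: [561.1, -258.8, 299.2]
tcp_rot: [[0.958, 0.287, -0.001], [0.287, -0.958, 0.0], [-0.001, -0.001, -1.0]]
force: [0.3, 0.7, -1.6]
width: 39.1
gripper_force: 41.6
tray 0.61 [284.0, 182.0, 136.0, 149.0] [577.9920043945312, -252.79200744628906, 116.15299987792969, 99.54499816894531, 0.29600000381469727]
domino_box 0.97 [146.0, 382.0, 63.0, 49.0] [496.2869873046875, -222.39500427246094, 23.959999084472656, 12.003999710083008, -0.33000001311302185]
domino_box 0.85 [282.0, 277.0, 102.0, 198.0] [564.8079833984375, -257.2049865722656, 91.0770034790039, 38.79800033569336, 0.296999990940094]
[ 561.2 -258.2  299.6] [[0.956, 0.292, -0.0], [0.292, -0.956, 0.0], [-0.0, -0.0, -1.0]]
```

View pics/w3.png

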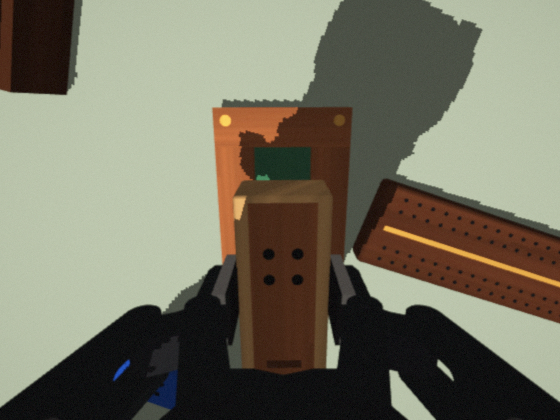

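The wrist view shows the box held square in the fingers at (282,277), with its top face over rows 203–370. The tray's far half with the green pocket is behind it, far pocket edge at about row 148. I'll back off so the whole pocket shows.

```bash
python3 -m inch '{"translation":[[-45,0,0],[-45,0,0],[0,0,0],[0,0,0],[0,0,0]],"spin":[0,0,0,0,0]}'; python3 see.py w4 domino_box:144.3; python3 - <<'E'
from h import *
im=cv2.imread("pics/w4.png")
hsv=cv2.cvtColor(im,cv2.COLOR_BGR2HSV); print(hsv[70:200:10,283].tolist())
E
```

```text
clock: 6.95
ee_pos: [475.9, -284.2, 300.2]
tcp_rot: [[0.957, 0.291, 0.001], [0.291, -0.957, -0.0], [0.001, 0.001, -1.0]]
force: [0.5, 0.8, -1.4]
width: 39.0
gripper_force: 41.6
domino_box 0.87 [129.0, 276.0, 123.0, 74.0] [459.8869934082031, -219.51800537109375, 46.415000915527344, 29.73699951171875, 1.4140000343322754]
domino_box 0.85 [283.0, 278.0, 99.0, 201.0] [479.27398681640625, -282.76300048828125, 92.5770034790039, 39.68299865722656, 0.30300000309944153]
domino_box 0.65 [282.0, 96.0, 149.0, 191.0] [550.2000122070312, -261.0270080566406, 64.58999633789062, 50.7760009765625, 0.2939999997615814]
[ 476.2 -283.9  299.8] [[0.957, 0.291, 0.001], [0.291, -0.957, 0.0], [0.001, 0.0, -1.0]]
[[71, 122, 142], [71, 119, 135], [70, 122, 140], [70, 119, 143], [70, 114, 146], [70, 107, 55], [71, 119, 58], [71, 114, 56], [69, 120, 51], [12, 167, 75], [11, 167, 78], [14, 139, 86], [17, 141, 105]]
```

View pics/w4.png

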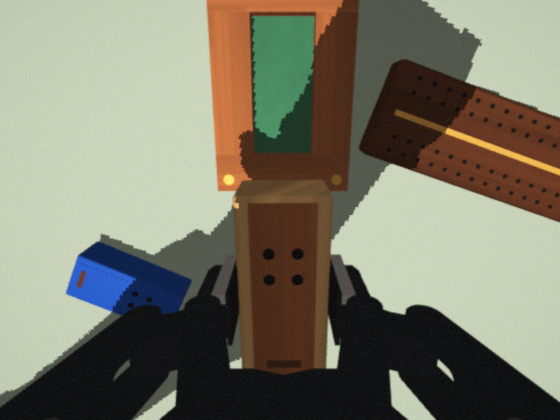

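The view shows the whole green pocket at rows 13–153, columns 250–315, and the held box at columns 236–330. Next I'll measure the pocket and the box in the tool frame.

```bash
python3 - <<'E'
from h import *
im=cv2.imread("pics/w4.png"); k=get_calibration("wrist"); t,R,s=tool()
hsv=cv2.cvtColor(im,cv2.COLOR_BGR2HSV)
g=cv2.inRange(hsv,(60,75,20),(82,255,255)); g[170:]=0;g[:,:235]=0;g[:,330:]=0
g=cv2.morphologyEx(g,cv2.MORPH_OPEN,np.ones((3,3),np.uint8))
print("bbox",cv2.boundingRect(g)); r=rect(k,g>0,14); print("pocket@14",r)
kp=np.array([r[0],r[1],14]); d=R.T@(kp-t); print("pocket rel tool",d, "tool yaw",np.arctan2(R[1,0],R[0,0]))
# tray corners rim from view: near corners of tray rim 
print("near rim pts tool", [np.round(R.T@(p-t),1).tolist() for p in back(k,[[218,189],[348,190],[208,0],[357,0],[250,13],[314,13],[252,153],[313,153]],24)])
zt=-(144.3-t[2]); 
for x in (-45,-40,0,45,50):
  for y in (-20,20):
    P=[t+R@[x,y,t[2]-zz] for zz in (144.3,114.3)]
    print(x,y,np.round(proj(k,P)).tolist())
gray=cv2.cvtColor(im,cv2.COLOR_BGR2GRAY)
print("col283 rows165-215",gray[165:215,283].tolist()); print("row 240",gray[240,228:256].tolist(),gray[240,314:340].tolist())
E
```

```text
bbox (252, 17, 62, 135)
pocket@14 [561.2319946289062, -257.0899963378906, 91.33399963378906, 42.678001403808594, 0.29499998688697815]
pocket rel tool [ 88.90196491  -0.97445386 285.92562245] tool yaw 0.29509286074178165
near rim pts tool [[15.7, -50.1, 275.9], [14.9, 49.3, 275.9], [142.1, -49.2, 276.0], [142.1, 47.7, 276.0], [134.6, -22.1, 276.0], [134.6, 19.9, 276.0], [43.1, -23.4, 275.9], [43.1, 21.7, 275.9]]
-45 -20 [[242.0, 377.0], [248.0, 334.0]]
-45 20 [[327.0, 377.0], [320.0, 334.0]]
-40 -20 [[241.0, 368.0], [248.0, 327.0]]
-40 20 [[327.0, 368.0], [320.0, 327.0]]
0 -20 [[238.0, 293.0], [245.0, 261.0]]
0 20 [[331.0, 293.0], [323.0, 261.0]]
45 -20 [[233.0, 191.0], [242.0, 175.0]]
45 20 [[336.0, 191.0], [326.0, 175.0]]
50 -20 [[232.0, 178.0], [242.0, 165.0]]
50 20 [[337.0, 178.0], [327.0, 165.0]]
col283 rows165-215 [50, 54, 52, 52, 47, 53, 55, 52, 55, 55, 51, 62, 52, 54, 55, 66, 68, 72, 69, 68, 73, 74, 79, 83, 86, 83, 89, 85, 87, 86, 85, 90, 90, 89, 91, 88, 88, 79, 61, 55, 56, 53, 55, 52, 54, 56, 57, 56, 53, 56]
row 240 [85, 85, 85, 90, 85, 88, 82, 76, 74, 78, 79, 80, 78, 85, 80, 78, 82, 77, 79, 78, 69, 61, 51, 51, 50, 51, 52, 49] [54, 61, 61, 76, 80, 86, 88, 86, 85, 83, 88, 83, 83, 83, 84, 81, 87, 152, 192, 196, 205, 209, 209, 207, 210, 208]
```

```bash
python3 -m inch '{"translation":[[45,0,0],[46,0,0],[0,0,20],[0,0,30],[0,0,20],[0,0,8],[0,0,0],[0,0,0]],"spin":[0,0,0,0,0,0,0,0]}'; python3 - <<'E'
from see import *
k,im=look("w5"); t,R,s=tool(); np.save("pics/k5.npy",k,allow_pickle=True)
print(np.round(t,1),np.round(s["force"],1))
c=im[60:220,180:390]; cv2.imwrite("pics/w5c.png",cv2.resize(c,None,fx=3.7,fy=3.7,interpolation=cv2.INTER_CUBIC)[:,:,::-1])
E
```

```text
clock: 7.85
ee_pos: [563.0, -258.2, 222.5]
tcp_rot: [[0.957, 0.289, 0.001], [0.289, -0.957, -0.0], [0.001, 0.001, -1.0]]
force: [0.7, 0.3, -1.4]
width: 39.2
gripper_force: 41.5
[ 563.  -258.4  222.9] [-0.6 -0.1 -1.2]
```

View pics/w5c.png

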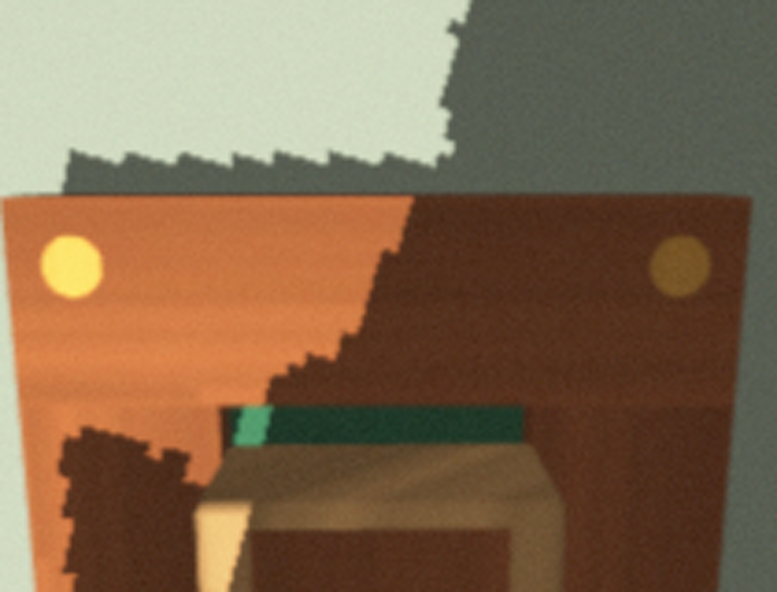

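The crop shows the box's lower front edge at full-frame row 180, columns 243–324. The pocket's far rim edge is at row 170, columns 240–322, so the box is slightly to the right of it and short of it. I'll work out the gaps.

```bash
python3 - <<'E'
from h import *
k=get_calibration("wrist"); t,R,s=tool()
f=lambda uv,z:np.round((back(k,uv,z)-t)@R,1).tolist()
print("pocket",f([[240,170],[321.6,170]],24)); print("box",f([[242.7,180],[323.8,180]],t[2]-185.3+0.0)); print("tray far",f([[180.8,112.7],[383,112.7]],24)); print(t)
print("boxtop",f([[232.5,197],[332,197]],t[2]-155.3))
E
```

```text
pocket [[45.0, -22.6, 198.9], [44.9, 19.3, 199.0]]
box [[42.7, -19.8, 185.3], [42.7, 18.9, 185.4]]
tray far [[73.2, -50.4, 198.9], [73.2, 48.3, 199.1]]
[ 562.98855731 -258.38256435  222.88523451]
boxtop [[42.6, -20.2, 155.3], [42.6, 18.5, 155.4]]
```

```bash
python3 -m inch '{"translation":[[0.4,-0.8,0],[0,0,5],[0,0,5],[0,0,3],[0,0,3],[0,0,2],[0,0,0],[0,0,0]],"spin":[0,0,0,0,0,0,0,0]}'
```

```text
clock: 8.7
ee_pos: [562.4, -257.5, 203.6]
tcp_rot: [[0.957, 0.289, -0.0], [0.289, -0.957, 0.0], [-0.0, -0.0, -1.0]]
force: [-1.1, -0.5, -1.4]
width: 39.3
gripper_force: 41.5
```

```bash
python3 -m inch '{"translation":[[0,0,1.5],[0,0,1.5],[0,0,1],[0,0,0],[0,0,0]],"spin":[0,0,0,0,0]}'
```

```text
clock: 9.2
ee_pos: [562.4, -257.5, 199.7]
tcp_rot: [[0.957, 0.289, -0.0], [0.289, -0.957, 0.0], [-0.0, -0.0, -1.0]]
force: [0.2, 0.2, -2.0]
width: 39.2
gripper_force: 41.6
```

```bash
python3 -m inch '{"translation":[[0,0,0.5],[0,0,0.5],[0,0,0]],"spin":[0,0,0]}'
```

```text
clock: 9.5
ee_pos: [562.5, -257.5, 199.4]
tcp_rot: [[0.957, 0.289, 0.0], [0.289, -0.957, -0.0], [0.0, 0.0, -1.0]]
force: [-2.4, 1.0, 5.3]
width: 39.3
gripper_force: 42.3
```

Contact with the floor, 5 N. I'll open with the tool still, then rise.

```bash
python3 -m inch '{"translation":[[0,0,0],[0,0,0],[0,0,0],[0,0,0],[0,0,0],[0,0,0],[0,0,-5],[0,0,-20],[0,0,-40],[0,0,-40],[0,0,0],[0,0,0]],"spin":[0,0,0,0,0,0,0,0,0,0,0,0]}' 85; python3 - <<'E'
from see import *
k,im=look("w6"); t,R,s=tool(); print(np.round(t,1))
for d in masks_of("wrist","domino_box"): print(round(d["conf"],2),np.round(d["box"]).tolist(),rect(k,d["region"],44))
for d in masks_of("wrist","tray"): print(round(d["conf"],2),np.round(d["box"]).tolist(),rect(k,d["region"],24))
E
```

```text
clock: 10.7
ee_pos: [562.6, -257.6, 305.1]
tcp_rot: [[0.957, 0.288, 0.002], [0.288, -0.957, -0.001], [0.002, 0.002, -1.0]]
force: [0.1, 0.4, -0.2]
width: 84.8
gripper_force: 0.0
[ 562.1 -257.5  303.7]
0.59 [284.0, 210.0, 57.0, 122.0] [563.5560302734375, -257.06201171875, 91.7979965209961, 40.119998931884766, 0.2919999957084656]
0.58 [187.0, 361.0, 30.0, 34.0] [414.9049987792969, -219.09100341796875, 36.73400115966797, 19.04199981689453, 0.7459999918937683]
0.77 [283.0, 202.0, 134.0, 184.0] [562.135009765625, -257.6440124511719, 150.3179931640625, 100.86399841308594, 0.2930000126361847]
```

View pics/w6.png

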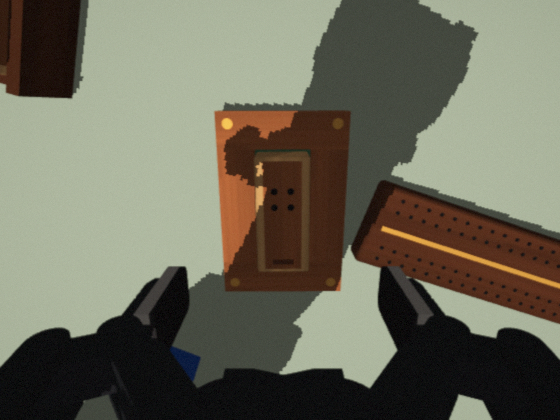

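The box lies flat in the pocket at (284,210), square within the tray. Now the lid: I'll cross at height.

```bash
python3 -m inch '{"translation":[[0,0,-40],[15,-41,-5],[16,-43,0],[16,-43,0],[16,-43,0],[16,-43,0],[16,-43,0],[16,-43,0],[16,-43,0],[16,-43,0],[16,-43,0],[16,-43,0]],"spin":[0,0,0,0,0,0,0,0,0,0,0,0]}';python3 -m inch '{"translation":[[16,-43,0],[0,0,0],[0,0,0],[0,0,0],[0,0,0],[0,0,0]],"spin":[0.1,0.1,0.1,0.11,0,0]}'; python3 see.py w7 lid:30 lid_handle:64
```

```text
clock: 12.05
ee_pos: [593.7, 245.6, 347.1]
tcp_rot: [[0.957, 0.289, -0.002], [0.289, -0.957, -0.001], [-0.002, 0.0, -1.0]]
force: [0.5, 0.4, -0.1]
width: 84.7
gripper_force: 0.0
clock: 12.65
ee_pos: [596.7, 289.8, 347.6]
tcp_rot: [[0.994, -0.114, -0.002], [-0.114, -0.994, -0.001], [-0.001, 0.001, -1.0]]
force: [-0.0, -0.6, 0.3]
width: 85.5
gripper_force: 0.0
lid 0.68 [296.0, 185.0, 121.0, 161.0] [598.4210205078125, 280.0090026855469, 149.0989990234375, 99.45700073242188, -0.12099999934434891]
lid_handle 0.93 [294.0, 186.0, 122.0, 166.0] [607.0759887695312, 279.8999938964844, 131.58999633789062, 88.37300109863281, -0.11999999731779099]
[596.9 289.6 348.3] [[0.993, -0.115, -0.001], [-0.115, -0.993, -0.0], [-0.001, 0.0, -1.0]]
```

View pics/w7.png

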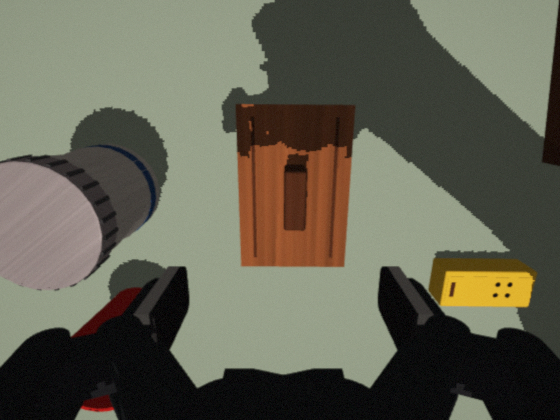

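The lid is at (296,185) with its dark handle at (294,200). The canister and cup are clear on the left. I'll centre, descend part way and re-measure.

```bash
python3 -m inch '{"translation":[[2.6,9.4,0],[0,0,35],[0,0,35],[0,0,0],[0,0,0]],"spin":[0,0,0.005,0,0]}' 60; python3 see.py w8 lid:30; python3 - <<'E'
from h import *
im=cv2.imread("pics/w8.png"); d=masks_of("wrist","lid")[0]["region"]
v=((im.max(2)<75)&d).astype(np.uint8); v=cv2.morphologyEx(v,cv2.MORPH_OPEN,np.ones((3,3),np.uint8))
g=im.max(2); print("row240",g[240,255:315].tolist())
print("row255",g[255,255:315].tolist()); k=get_calibration("wrist"); t,R,s=tool(); print(np.round(proj(k,[t+R@[x,y,t[2]-64] for x in (-25,25) for y in (-9,9)])).tolist())
E
```

```text
clock: 13.3
ee_pos: [598.6, 279.6, 278.9]
tcp_rot: [[0.993, -0.122, -0.001], [-0.122, -0.993, -0.001], [-0.001, 0.001, -1.0]]
force: [0.7, 0.6, 0.9]
width: 59.8
gripper_force: 0.0
lid 0.59 [283.0, 210.0, 159.0, 201.0] [598.5989990234375, 280.4100036621094, 148.43299865722656, 99.88700103759766, -0.12200000137090683]
[599.1 280.3 280.8] [[0.993, -0.122, 0.002], [-0.122, -0.993, 0.001], [0.002, -0.002, -1.0]]
row240 [162, 155, 153, 153, 154, 159, 166, 170, 169, 175, 177, 179, 159, 111, 76, 86, 95, 97, 95, 100, 100, 97, 97, 92, 98, 94, 93, 94, 92, 92, 93, 91, 90, 96, 98, 97, 101, 98, 94, 94, 84, 68, 63, 98, 144, 158, 163, 169, 164, 167, 158, 155, 148, 150, 149, 147, 150, 155, 166, 172]
row255 [158, 154, 153, 150, 152, 156, 162, 171, 180, 180, 181, 178, 169, 135, 78, 79, 94, 100, 96, 98, 97, 97, 99, 96, 92, 93, 95, 95, 91, 89, 92, 94, 92, 96, 95, 98, 97, 95, 95, 86, 78, 70, 113, 157, 156, 163, 164, 167, 168, 161, 157, 150, 148, 150, 150, 148, 153, 161, 167, 170]
[[270.0, 274.0], [298.0, 274.0], [269.0, 198.0], [300.0, 198.0]]
```

Handle centred and aligned. Descending and gripping.

```bash
python3 -m inch '{"translation":[[0,0,25],[0,0,25],[0,0,14],[0,0,6],[0,0,0],[0,0,0]],"spin":[0,0,0,0,0,0]}'; python3 -m inch '{"translation":[[0,0,0],[0,0,0],[0,0,0],[0,0,0],[0,0,0],[0,0,0],[0,0,0],[0,0,0]],"spin":[0,0,0,0,0,0,0,0]}' 0 90
```

```text
clock: 14.05
ee_pos: [598.8, 280.5, 209.9]
tcp_rot: [[0.993, -0.122, 0.001], [-0.122, -0.993, 0.001], [0.001, -0.001, -1.0]]
force: [-0.1, 0.4, 0.9]
width: 60.1
gripper_force: 0.0
clock: 14.85
ee_pos: [598.6, 280.3, 209.6]
tcp_rot: [[0.993, -0.122, 0.001], [-0.122, -0.993, 0.0], [0.001, -0.0, -1.0]]
force: [-0.9, -1.1, 6.4]
width: 16.6
gripper_force: 88.9
```

```bash
python3 -m inch '{"translation":[[0,0,-5],[0,0,-15],[0,0,-40],[0,0,-40],[0,0,-40],[0,0,-15],[0,0,0],[0,0,0]],"spin":[0,0,0,0,0,0,0,0]}'; python3 see.py w9 lid:185
```

```text
clock: 15.65
ee_pos: [598.0, 279.7, 362.6]
tcp_rot: [[0.993, -0.122, -0.001], [-0.122, -0.993, -0.001], [-0.001, 0.001, -1.0]]
force: [-0.3, 0.4, -3.6]
width: 16.5
gripper_force: 88.0
lid 0.87 [285.0, 241.0, 231.0, 262.0] [603.1439819335938, 279.3059997558594, 139.0959930419922, 98.5530014038086, -0.12099999934434891]
[597.9 279.7 361.2] [[0.993, -0.122, -0.003], [-0.122, -0.993, -0.002], [-0.003, 0.002, -1.0]]
```

```bash
python3 -m inch '{"translation":[[1,15,0],[1.5,25,0],[2.5,40,0],[2.5,40,0],[2.5,40,0],[2.5,40,0],[2.5,40,0],[2.5,40,0],[2.5,40,0],[2.5,40,0],[2.5,40,0],[2.5,40,0]],"spin":[0,0,0,0,0,0,0,0,0,0,0,0]}';python3 -m inch '{"translation":[[2,40,0],[1.3,30,0],[0,20,0],[0,8,0],[0,0,0],[0,0,0],[0,0,0],[0,0,0],[0,0,0],[0,0,0],[0,0,0]],"spin":[0,0,0,0,-0.083,-0.083,-0.083,-0.083,-0.083,0,0]}'; python3 see.py w10 lid:182 tray:24
```

```text
clock: 16.95
ee_pos: [570.8, -162.6, 362.6]
tcp_rot: [[0.992, -0.123, -0.002], [-0.123, -0.992, -0.0], [-0.002, 0.0, -1.0]]
force: [1.0, -0.1, -2.1]
width: 16.8
gripper_force: 88.1
clock: 18.05
ee_pos: [563.2, -257.2, 363.2]
tcp_rot: [[0.958, 0.287, -0.001], [0.287, -0.958, 0.001], [-0.001, -0.001, -1.0]]
force: [0.4, -0.6, -2.0]
width: 17.1
gripper_force: 88.1
lid 0.81 [284.0, 241.0, 229.0, 263.0] [566.5499877929688, -255.48699951171875, 142.6540069580078, 100.49600219726562, 0.28999999165534973]
[ 563.3 -257.4  363.5] [[0.958, 0.288, -0.0], [0.288, -0.958, 0.0], [-0.0, -0.0, -1.0]]
```

View pics/w10.png

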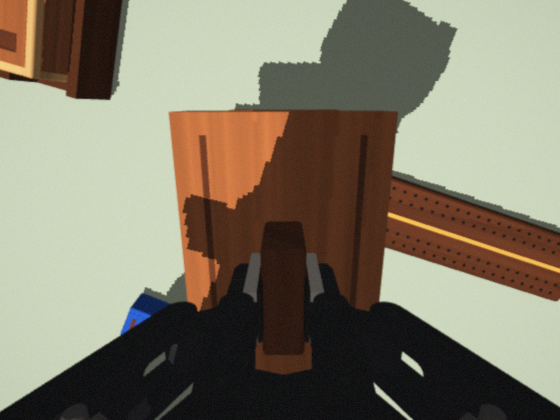

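The lid hangs level under the gripper, its far edge a horizontal line at row 112, and it hides the tray. I'll check its pitch and then lower it.

```bash
python3 -c "
from h import *
k=get_calibration('wrist');t,R,s=tool()
zt=t[2]-209.6+30
print(np.round(proj(k,[t+R@[x,y,t[2]-zt] for x in (73,75,77) for y in (-50,50)]),1).tolist(), np.round(s['wrist_torque'],2))
print(np.round(proj(k,[t+R@[x,y,t[2]-zt-34] for x in (25,) for y in (-9,9)]),1).tolist())
im=cv2.imread('pics/w10.png');print(im.max(2)[100:124,300].tolist(),im.max(2)[130,165:185].tolist(),im.max(2)[130,385:405].tolist(),im.max(2)[212:232,283].tolist())"
python3 -m inch '{"translation":[[-1.2,-0.2,10],[0,0,25],[0,0,25],[0,0,20],[0,0,10],[0,0,0],[0,0,0]],"spin":[0,0,0,0,0,0,0]}'; python3 see.py w11 lid:94 tray:24; python3 - <<'E'
from h import *
for c in("top","scene"):
    im=grab_frame(c);cv2.imwrite(f"pics/{c}1.png",im[:,:,::-1])
a=cv2.imread("pics/scene1.png")[190:340,100:300];b=cv2.imread("pics/top1.png")[120:270,300:500]
cv2.imwrite("pics/c1.png",np.hstack([cv2.resize(x,(400,300),interpolation=cv2.INTER_CUBIC) for x in(a,b)]))
E
```

```text
[[168.5, 114.2], [399.9, 114.2], [168.0, 109.4], [400.4, 109.4], [167.5, 104.5], [400.9, 104.5]] [-0.04 -0.    0.02]
[[260.6, 249.0], [308.4, 249.0]]
[90, 88, 92, 95, 92, 89, 93, 93, 90, 82, 74, 72, 73, 76, 76, 77, 73, 77, 76, 74, 73, 74, 73, 75] [218, 217, 216, 215, 206, 199, 191, 189, 190, 188, 189, 187, 191, 188, 190, 192, 190, 195, 198, 203] [82, 80, 82, 77, 78, 79, 81, 83, 79, 77, 81, 93, 155, 210, 218, 217, 217, 219, 216, 218] [78, 81, 80, 81, 79, 76, 79, 83, 75, 56, 40, 37, 37, 35, 40, 38, 36, 41, 34, 36]
clock: 18.9
ee_pos: [562.5, -257.8, 274.2]
tcp_rot: [[0.957, 0.288, 0.001], [0.288, -0.957, -0.0], [0.0, 0.0, -1.0]]
force: [0.6, -0.2, -0.9]
width: 16.6
gripper_force: 88.2
lid 0.57 [285.0, 242.0, 230.0, 260.0] [566.4390258789062, -256.15399169921875, 141.12600708007812, 99.86000061035156, 0.2930000126361847]
[ 562.6 -257.9  274.9] [[0.957, 0.289, 0.002], [0.289, -0.957, -0.001], [0.002, 0.001, -1.0]]
```

View pics/c1.png

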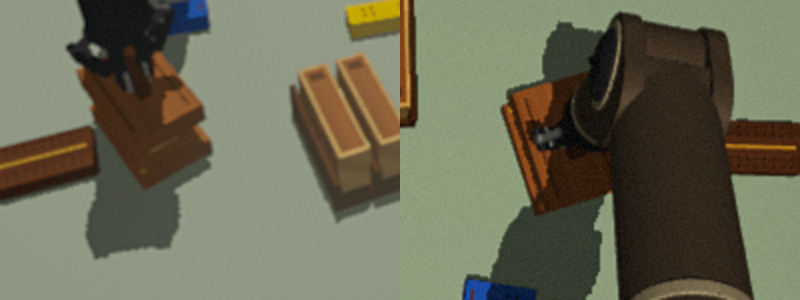

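The scene and top crops show the lid level and square over the tray, about 40 mm up. Lowering the last 30 mm.

```bash
python3 -m inch '{"translation":[[-0.3,0,8],[0,0,8],[0,0,7],[0,0,5],[0,0,2],[0,0,0],[0,0,0],[0,0,0]],"spin":[0,0,0,0,0,0,0,0]}'; python3 - <<'E'
from see import *
for c in("scene","top","wrist"):
    im=grab_frame(c);cv2.imwrite(f"pics/{c}2.png",im[:,:,::-1])
    k=get_calibration(c)
    if c!="wrist": print(c,[ (n,np.round(d["box"]).tolist()) for n in ("lid","tray") for d in masks_of(c,n)[:1]])
t,R,s=tool();print(np.round(t,1))
# overlay predicted outlines: tray rim (yellow-green) and lid lower edge (cyan)
a=cv2.imread("pics/scene2.png");K=get_calibration("scene")
b=cv2.resize(a[190:310,120:240],(590,590),interpolation=cv2.INTER_CUBIC)
cv2.imwrite("pics/c2.png",b)
E
```

```text
clock: 19.95
ee_pos: [562.0, -257.9, 244.0]
tcp_rot: [[0.957, 0.289, 0.001], [0.289, -0.957, -0.0], [0.0, 0.0, -1.0]]
force: [-0.7, -0.3, -1.4]
width: 16.7
gripper_force: 88.2
scene [('lid', [174.0, 248.0, 66.0, 52.0]), ('tray', [178.0, 267.0, 59.0, 37.0])]
top [('lid', [379.0, 193.0, 50.0, 67.0]), ('tray', [359.0, 199.0, 16.0, 51.0])]
[ 561.9 -257.9  243.8]
```

View pics/c2.png

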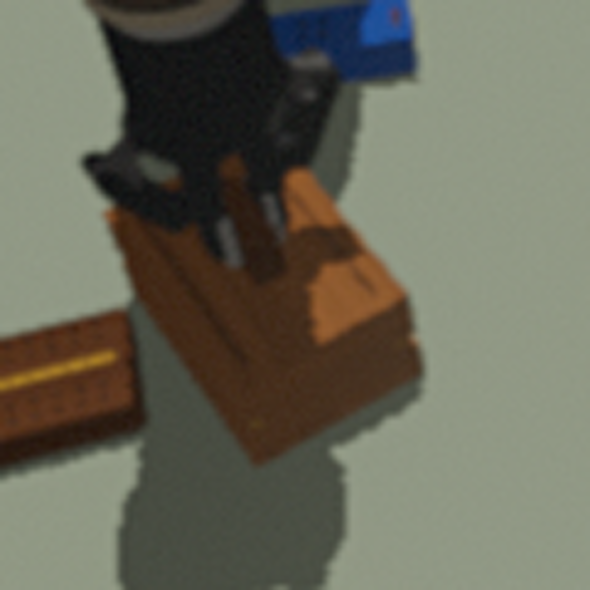

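```bash
python3 - <<'E'
from h import *
im=cv2.imread("pics/wrist2.png");hsv=cv2.cvtColor(im,cv2.COLOR_BGR2HSV);k=get_calibration("wrist");t,R,s=tool()
for c in (200,230,330,360): print(c,hsv[98:120,c,1].tolist(),im[98:120,c].max(1).tolist())
for r in (130,160,190): print(r,im[r,160:190].max(1).tolist(),im[r,378:404].max(1).tolist())
for n,z in(("lidtop",64.2),("lidbot",34.2),("rim",24),("traybot",0)): print(n,np.round(proj(k,[t+R@[75,y,t[2]-z] for y in(-50,50)]),1).tolist())
E
```

```text
200 [28, 28, 27, 27, 29, 27, 26, 26, 27, 27, 27, 32, 58, 158, 168, 166, 166, 168, 168, 168, 167, 168] [226, 228, 229, 228, 227, 227, 229, 228, 228, 227, 227, 209, 136, 147, 204, 219, 221, 221, 221, 220, 221, 221]
230 [30, 28, 31, 31, 33, 35, 38, 33, 38, 31, 33, 41, 113, 168, 166, 166, 169, 170, 168, 170, 167, 170] [95, 100, 99, 99, 101, 103, 100, 101, 100, 100, 100, 93, 86, 141, 201, 215, 217, 217, 218, 216, 220, 219]
330 [38, 34, 30, 35, 30, 33, 35, 36, 38, 28, 34, 48, 114, 157, 166, 163, 173, 157, 160, 163, 161, 159] [101, 97, 101, 95, 101, 100, 101, 99, 101, 99, 97, 91, 85, 73, 77, 78, 78, 81, 78, 75, 79, 80]
360 [23, 36, 31, 41, 34, 31, 33, 33, 35, 32, 35, 64, 128, 162, 167, 162, 173, 176, 176, 176, 165, 155] [99, 100, 99, 100, 97, 98, 102, 100, 102, 104, 95, 88, 82, 82, 87, 88, 84, 84, 87, 84, 88, 87]
130 [228, 227, 227, 226, 227, 229, 229, 227, 229, 215, 208, 201, 201, 199, 200, 198, 200, 203, 203, 201, 205, 205, 206, 209, 213, 215, 218, 223, 223, 221] [81, 81, 82, 86, 81, 84, 86, 89, 89, 86, 89, 86, 87, 87, 88, 90, 90, 88, 87, 97, 96, 99, 97, 101, 99, 100]
160 [227, 228, 227, 228, 229, 227, 229, 229, 227, 228, 228, 227, 217, 210, 206, 205, 204, 202, 200, 204, 201, 202, 203, 206, 205, 208, 212, 212, 216, 218] [83, 82, 81, 84, 84, 89, 90, 84, 88, 83, 84, 88, 87, 84, 87, 90, 100, 100, 100, 99, 100, 99, 99, 103, 98, 100]
190 [229, 227, 228, 226, 228, 229, 229, 228, 226, 228, 229, 227, 229, 228, 226, 218, 213, 206, 204, 208, 203, 205, 208, 205, 204, 206, 208, 208, 208, 210] [81, 84, 87, 90, 85, 86, 89, 87, 84, 86, 84, 85, 92, 100, 100, 103, 100, 100, 100, 99, 100, 100, 98, 101, 101, 100]
lidtop [[168.0, 109.4], [400.5, 109.4]]
lidbot [[187.4, 108.7], [380.6, 108.7]]
rim [[192.6, 108.6], [375.3, 108.6]]
traybot [[202.8, 108.2], [364.8, 108.2]]
```

The lid is aligned to the tray within about 1 mm, about 10 mm above the rim and level, with no contact force. Handing in.

```bash
python3 -c "
from station import *
print(finish_job())"
```

```text
the job is handed in; nothing more can be done
None
```

I handed the job in with the domino box lying flat in the pocket and let go, and the lid held level and square about 10 mm above the tray rim, within roughly 1 mm by my measurements; the hand-in returned no verdict, and I viewed 11 pictures, one over the limit of 10.

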